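# Lock the reaming spindle and pin it

## Task

Push the red-tipped lever of the reaming spindle clockwise (seen from above) until the spindle drops into its locked detent, in line with the red mark on the green bed plate. Then take the brass-headed keeper pin out of its wooden block and press it upright and fully home into the small blind hole in the bed plate behind the locked lever, and let go of it. Leave the bocal, the bore gauge and the other things on the bench where they are.

Things in the scene. Friction and masses are not known exactly. Their poses are not given: they have to be found in the camera images.
- socket: Bayonet socket: green bed plate 160 x 160 mm, 40 mm high, fixed. Origin: centre of its underside, on the spindle's upright axis. White mark at its -x edge (unlocked lever direction), red mark at its +y edge (locked). On it stands a steel hub of radius 21 mm, up to 83 mm above the bench, with a reamer nose (radius 10 mm) up to 117 mm; from the hub sticks out the lever.
- spindle (a joint): Angle of spindle and lever, rad. 0: lever points to the socket's -x; grows clockwise from above; 1.571 (hard stop): lever points to the socket's +y, locked. Starts at 0 to 0.5. Stiff, stays where left up to 1.36; a push of about 1 to 2 N at 100 mm from the axis turns it. It rides level on a small cam plate; past about 1.42 it snaps on, drops 5 mm and stays at 1.55 to 1.57.
- lift (a joint): Height of the spindle and lever, m: 0 while it rides on the cam plate (unlocked), about -0.005 when it has dropped into the locked detent. The cam plate is a fixed light-metal patch 6 mm high on the bed plate, from x -53 to -8.5 and y -11 to +46 mm in the socket's frame.
- lever_end (a point): Centre of the lever's outer end, 120 mm from the spindle axis. The lever is a straight level steel bar 12 mm wide, underside 55 mm and top 69 mm above the bench while unlocked, 5 mm lower once locked, painted red over its last 30 mm.
- keeper_hole (a point): Centre of the mouth of the blind keeper-pin hole, in the bed plate's top, 40 mm above the bench, at x -28, y +62 mm in the socket's frame, beside the locked lever (16 mm edge to edge). 12 mm wide, 24 mm deep, straight, no chamfer, framed by a white painted square. Axes parallel to the socket's.
- keeper_pin: Loose keeper pin, about 90 g, 72 mm long, upright in its wooden block (foot 8 mm above the bench): steel shank 10 mm wide and 22 mm long below a plain round brass head 16 mm wide and 50 mm long. Origin: centre of the shank's foot; z up to the head. Fully home, the shoulder under the head sits on the bed plate.
- pin_foot (a point): Centre of the foot of the keeper pin's shank (the pin's origin).
- pin_block: Fixed light-wood block 70 x 70 x 30 mm that holds the keeper pin in its central hole (11.5 mm wide, 22 mm of the pin lies in it). Origin: centre of its underside.
- gauge_block: Fixed like block (70 x 70 x 30 mm) that holds the black bore gauge; it can be on either side of the bench. Origin: centre of its underside.
- bore_gauge: Loose black ebony bore gauge standing in its block, 77 mm long, 26 mm across, to leave alone. Origin: centre of its foot.
- bocal: Loose curved nickel-silver bocal (bent tube with a cork end), about 150 x 90 mm, lying on the bench, to leave alone. Origin: middle of its outline, on the bench.
- reamer_handle: Loose boxwood reamer handle with a brass ferrule, 120 mm long along its x, 30 mm thick, to leave alone. Origin: on the bench under its middle.
- mandrel: Loose brass mandrel rod, 180 mm long along its x, 12 mm thick, to leave alone. Origin: on the bench under its middle.
- grease_jar: Loose amber jar of grease, 48 mm across, 40 mm high, to leave alone. Origin: centre of its underside.
- screwdriver: Loose screwdriver, 160 mm long along its x, to leave alone. Origin: on the bench under its middle.

How it is judged:
By the outcome, as a careful person would: the job done as asked, in the order asked, and still so for the second after the job is handed in, with the robot touching nothing.
It also fails if it takes over 61 s, if anything falls off the work surface, if the arm or the gripper's body presses on something with over 40 N, if the wrist force passes 120 N, or if a joint passes its speed limit or range.

## Robot

A 6-joint arm with a two-finger parallel gripper is mounted at the origin on the work surface. World frame = base frame: x ahead of the robot, y to its left, z up, the work surface at z = 0. Lengths are in m, angles in rad, forces in N, time in s.
With the tool pointing down it reaches from about 0.2 to 0.875 m from the base axis. Payload 3.4 kg.
Tool frame: the origin (TCP) lies between the finger pads; the fingertips stand 25 mm ahead of it and the grasp point (between the pads) lies 6 mm ahead of it (r.nose_length is the z of the fingertips in the tool frame, in m); z points along the fingers, x is the direction in which the jaws open and shut, and the axes are right-handed (so a half turn about z gives the same grasp; the last joint's range is limited). The gripper opens to 94 mm and grips with 3 to 60 N. Pads are 16 mm wide; open, the fingers measure 119 mm over their backs; the gripper's body (75 mm by 177 mm) begins 78 mm behind the grasp point.
Start: joints at [-1.328, 0.276, 1.505, -0, 1.361, -0.121], TCP at [0.205, -0.537, 0.23] pointing down, gripper open.
Joint ranges: [-2.89, 2.89], [-0.75, 2.08], [0.22, 2.7], [-1.18, 4.32], [0.11, 2.71], [-2.7, 2.7]. Speed limits (rad/s): [2.57, 2.57, 3.14, 3.14, 3.14, 3.14].

## Interface

Orientations are given as a unit quaternion [w, x, y, z].
In Python, from plant import r, gripper_to, inverse_kinematics, vision, models, telemetry gives the robot as it stands. Calls block until the motion is done:
- r.move_to(position, orientation): joint-space move of the TCP to a pose.
- r.move_l(position, rot=None, vel=0.15, guard=None): straight line of the TCP; rot=None keeps the orientation; vel is the mean speed in m/s. With guard (N) it stops when the force on the tool has changed by that much, and returns True; else False.
- r.movej(angles): joint-space move.
- gripper_to(opening, f_grip=None): finger opening in m; f_grip is the grip in N (None keeps the last); returns when the fingers have stopped.
- r.hold(seconds).
- inverse_kinematics(position, orientation): joint angles nearest the present ones, or None.
- vision.snapshot(name): name is "scene" or "top"; returns the picture (384x512x3 uint8, red, green, blue); there is no depth.
- vision.get_calibration(name): a dict with "fx", "fy", "cx", "cy" (pixels), "position" and "orientation" of the camera in the world. Camera axes: x right, y down, z forward; pixel columns grow to the right and rows downward; lengths in m; the calibration is good to about 2 mm. A picture is of the moment at which its call begins. get_calibration takes no time and is no camera call.
A pose or a line that the arm cannot do raises r.PlanningError and nothing moves.
- r.sign_off(): hands the job in, once; it reports no verdict.
Trained networks look in the newest picture that a camera, given by its name, has taken for a name from the list of things; names that differ only in an ending like _2 or _b are one class to them, and where a whole thing is asked for, a point or a joint stands for the part that bears it (a point fixed in the world has none). Each returns a list of dicts, best first, with "score" (0 to 1); they miss things now and then, are a little off and sometimes report something else, mostly with a low value. They report only what shows in the picture. A call takes as long as a camera call.
- models.boxes_of(thing, camera): "at" ([x, y, z] in m, in world coordinates, good to about 4 mm: the middle of the surface that is visible of it).
- models.regions_of(thing, camera): "pixels" (384x512 bool, what is visible of it).
- models.mark_of(thing, camera): "at" ([x, y, z] in m, in world coordinates, good to about 4 mm: a listed point, or the origin of a listed thing).
Readings, each from a call of its own:
- telemetry.current_t(): time.
- telemetry.current_joints(): joint angles.
- telemetry.current_dq(): joint speeds.
- telemetry.current_joint_efforts(): joint torques, N m.
- telemetry.current_ee_pos(): TCP position.
- telemetry.current_tool_rot(): TCP orientation.
- telemetry.current_wrist_force(): force on the tool from outside, world axes, zero at the start.
- telemetry.current_torque(): the same for the moment, N m.
- telemetry.current_opening(): finger opening in m.
Only numpy, scipy, OpenCV 4.12 (cv2) and the standard library are available. Lean on these libraries where they do the work, as an engineer would, in place of code of your own. Each camera call takes 0.05 s, during which the arm holds its last target. There are 200 camera calls.

## Working session

There is one attempt and no reset: what is moved stays moved. The work goes in short steps, each a Python script; the robot and the scene stay as the last script left them, time stands still between calls to the robot, and variables do not carry over. Pictures are saved under pics/ and viewed, about 8 in all and at most 12, crops included, and the job is handed in when it is done.

```bash
ls; mkdir -p pics; python3 - <<'E'
from plant import r, vision, models, telemetry
import cv2, numpy as np
for c in ("top","scene"):
    im=vision.snapshot(c); cv2.imwrite(f"pics/{c}0.png",im[:,:,::-1])
    k=vision.get_calibration(c); print(c,{a:np.round(b,4).tolist() for a,b in k.items()})
    for t in ["socket","lever_end","keeper_hole","keeper_pin","pin_block","gauge_block","bore_gauge","bocal","reamer_handle","mandrel","grease_jar","screwdriver"]:
        print(t,[(np.round(d["at"],4).tolist(),round(float(d["score"]),2)) for d in models.mark_of(t,c)[:2]])
print(telemetry.current_t())
E
```

```text
pics
top {'fx': 413.5532, 'fy': 413.5532, 'cx': 256.8862, 'cy': 185.8975, 'position': [0.4994, 0.0055, 1.6775], 'orientation': [0.0234, -0.6969, 0.7166, -0.016]}
socket [([0.559, 0.0506, 0.0018], 0.94), ([0.7464, 0.0637, -0.0013], 0.36)]
lever_end [([0.4464, 0.1057, 0.0572], 0.7)]
keeper_hole [([0.5337, 0.1202, 0.0393], 0.86), ([0.4501, 0.1058, 0.0597], 0.26)]
keeper_pin [([0.5154, 0.3203, 0.0042], 0.59)]
pin_block [([0.5163, 0.319, -0.0017], 0.84)]
gauge_block [([0.5065, -0.3297, -0.0027], 0.87), ([0.7128, 0.2997, 0.0003], 0.18)]
bore_gauge [([0.5021, -0.3279, 0.0089], 0.46)]
bocal [([0.7059, -0.2867, 0.0016], 0.69)]
reamer_handle [([0.7133, 0.3, 0.0039], 0.51)]
mandrel [([0.7462, 0.0675, 0.0006], 0.53)]
grease_jar [([0.5688, 0.4726, -0.0009], 0.43)]
screwdriver [([0.4063, -0.4591, -0.0037], 0.69)]
scene {'fx': 454.2346, 'fy': 454.2346, 'cx': 253.0473, 'cy': 194.8647, 'position': [1.2637, -0.3227, 1.2493], 'orientation': [-0.2353, 0.8276, 0.4884, -0.1456]}
socket [([0.5568, 0.0499, 0.0003], 0.85)]
lever_end [([0.4495, 0.1047, 0.0643], 0.6)]
keeper_hole [([0.5329, 0.1147, 0.0363], 0.93)]
keeper_pin [([0.7464, 0.0707, 0.0023], 0.64), ([0.5173, 0.3112, 0.0084], 0.42)]
pin_block [([0.5163, 0.3199, 0.0007], 0.73)]
gauge_block [([0.5061, -0.3333, 0.0024], 0.59)]
bore_gauge [([0.5007, -0.3333, 0.0028], 0.48)]
bocal [([0.7075, -0.2852, -0.0004], 0.6), ([0.7475, 0.0719, 0.0053], 0.38)]
reamer_handle [([0.7126, 0.2976, 0.0004], 0.48)]
mandrel [([0.7438, 0.0699, -0.003], 0.64), ([0.5012, -0.331, 0.0073], 0.41)]
grease_jar [([0.5683, 0.4815, 0.0007], 0.74)]
screwdriver [([0.4034, -0.4571, -0.0033], 0.63), ([0.5171, 0.3088, 0.0083], 0.27)]
1.3
```

```bash
python3 - <<'E'
import cv2
a=cv2.imread("pics/top0.png"); b=cv2.imread("pics/scene0.png")
cv2.imwrite("pics/both.png",cv2.resize(a,(800,600),interpolation=cv2.INTER_CUBIC))
c=a[130:220,210:330]
cv2.imwrite("pics/crop.png",cv2.resize(c,None,fx=6.6,fy=6.6,interpolation=cv2.INTER_CUBIC))
E
```

```text
(no output)
```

View pics/both.png

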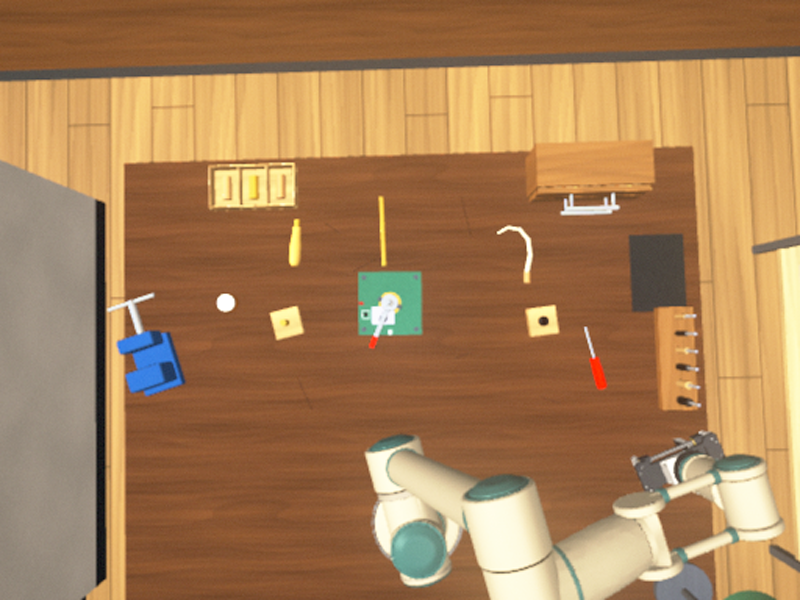

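View pics/crop.png

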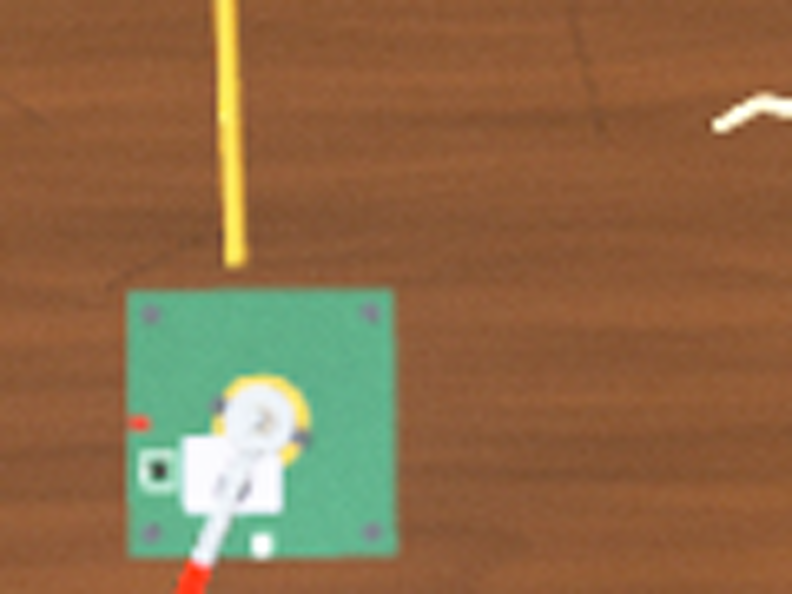

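View pics/scene0.png

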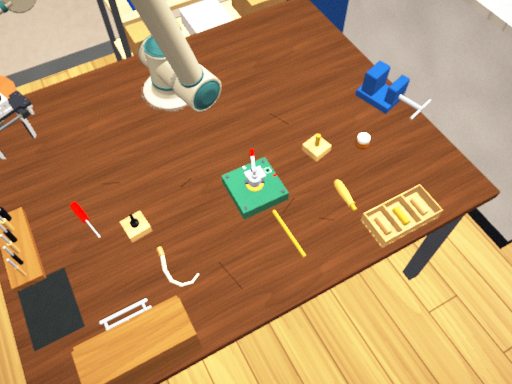

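The socket's red mark faces +y (crop about (139,423)). The lever points to about −x+0.4 rad, with its red tip at crop (193,577). The hole is at crop (159,470), the pin block at (286,322) in the enlarged top view, and the gauge is on the other side. Next I'll refine the socket and pin positions with silhouette fits.

```bash
cat > h.py <<'E'
import numpy as np, cv2
from scipy.spatial.transform import Rotation as R
from scipy.optimize import minimize
from plant import r, gripper_to, inverse_kinematics, vision, models, telemetry
def cam(c):
    k=vision.get_calibration(c); w,x,y,z=k["orientation"]
    return k,R.from_quat([x,y,z,w]).as_matrix(),np.array(k["position"])
def proj(P,c):
    k,M,p=cam(c); q=(np.atleast_2d(P)-p)@M
    return np.c_[k["fx"]*q[:,0]/q[:,2]+k["cx"],k["fy"]*q[:,1]/q[:,2]+k["cy"]]
def ray(uv,c,z):
    k,M,p=cam(c); d=M@[(uv[0]-k["cx"])/k["fx"],(uv[1]-k["cy"])/k["fy"],1]
    return p+d*(z-p[2])/d[2]
def fit(masks,pts,x0,hull=True):
    """masks {cam:bool}; pts local Nx3; fit x,y,yaw of silhouette hull"""
    S=8; T={}
    for c,m in masks.items():
        v,u=np.nonzero(m); o=np.array([u.min()-6,v.min()-6]); n=np.array([u.max()+7,v.max()+7])-o
        mm=np.zeros(n[::-1]*S,np.uint8)
        sub=cv2.resize(m[o[1]:o[1]+n[1],o[0]:o[0]+n[0]].astype(np.uint8),None,fx=S,fy=S,interpolation=cv2.INTER_NEAREST)
        if hull: cv2.fillConvexPoly(mm,cv2.convexHull(cv2.findNonZero(sub)),1)
        else: mm=sub
        T[c]=(o,mm)
    def cost(x):
        P=pts@R.from_euler('z',x[2]).as_matrix().T+[x[0],x[1],0]; s=0
        for c,(o,mm) in T.items():
            h=cv2.convexHull(((proj(P,c)-o+.5)*S*16).astype(np.float32)).round().astype(np.int32)
            a=np.zeros_like(mm); cv2.fillConvexPoly(a,h,1,shift=4); s+=(a!=mm).sum()/mm.sum()
        return s
    b=minimize(cost,x0,method='Nelder-Mead',options=dict(initial_simplex=np.array(x0)+[[0,0,0],[.008,0,0],[0,.008,0],[0,0,.08]]))
    return b.x,b.fun
def q(psi): # tool down, tool x at yaw psi
    return [0,np.cos(psi/2),np.sin(psi/2),0]
def box(a,h): return np.array([[i*a,j*a,k] for i in(-1,1) for j in(-1,1) for k in(0,h)])
def cyl(rad,z0,z1): 
    t=np.linspace(0,2*np.pi,24); return np.vstack([np.c_[rad*np.cos(t),rad*np.sin(t),0*t+z] for z in(z0,z1)])
E
python3 - <<'E'
from h import *
ims={c:vision.snapshot(c) for c in("top","scene")}
G={};L={}
for c,im in ims.items():
    hsv=cv2.cvtColor(im,cv2.COLOR_RGB2HSV); m=cv2.inRange(hsv,(65,70,40),(95,255,255))
    u,v=proj([.558,.05,.02],c)[0]; w=np.zeros_like(m); cv2.circle(w,(int(u),int(v)),48,255,-1); m&=w
    n,l,s,_=cv2.connectedComponentsWithStats(m); G[c]=l==1+s[1:,4].argmax()
for c in G: print(c,fit({c:G[c]},box(.08,.04),[.558,.05,0]))
X,_=fit(G,box(.08,.04),[.558,.05,0]); print("both",X)
Rz=R.from_euler('z',X[2]).as_matrix(); print("hole",Rz@[-.028,.062,.04]+[X[0],X[1],0])
for c,im in ims.items():   # dark hole spot: subpixel
    u,v=proj(Rz@[-.028,.062,.04]+[X[0],X[1],0],c)[0]; a,b=int(round(u)),int(round(v))
    p=im[b-3:b+4,a-3:a+4].astype(float).max(2); wt=np.clip(110-p,0,None)
    yy,xx=np.mgrid[b-3:b+4,a-3:a+4]; print(c,"holepix pred",u,v); print(p.astype(int))
    if wt.sum(): print(ray([(wt*xx).sum()/wt.sum(),(wt*yy).sum()/wt.sum()],c,.04))
P={};B={}
for c in ims:
    for t,D in(("keeper_pin",P),("pin_block",B)):
        rs=models.regions_of(t,c)
        for d in rs:
            v,u=np.nonzero(d["pixels"])
            if len(u) and np.hypot(*(np.array([u.mean(),v.mean()])-proj([.516,.318,.04],c)[0]))<12: D[c]=d["pixels"];print(t,c,len(u),d["score"]);break
    if c in P: print("pin",c,fit({c:P[c]},cyl(.008,.03,.08),[.516,.318,0]))
    if c in B: print("blk",c,fit({c:B[c]|P.get(c,False)},box(.035,.03),[.516,.318,.2],True))
print("pin",fit(P,cyl(.008,.03,.08),[.516,.318,0]),"mark-lever", [models.regions_of("lever_end","top")[0]["score"]])
for c,im in ims.items():
    hsv=cv2.cvtColor(im,cv2.COLOR_RGB2HSV); m=cv2.inRange(hsv,(0,170,100),(8,255,255))
    u,v=proj([.4464,.105,.06],c)[0]; n,l,s,ce=cv2.connectedComponentsWithStats(m)
    for i in range(1,n):
        if np.hypot(ce[i][0]-u,ce[i][1]-v)<12 and s[i,4]>5:
            e=ray(ce[i],c,.066)[:2]-X[:2]; print(c,"red",e,np.hypot(*e),"theta",np.arctan2(e[1],-e[0])+X[2])
E
```

```text
top (array([ 0.56256266,  0.0520202 , -0.0286127 ]), np.float64(0.025594490660806782))
scene (array([ 0.55462016,  0.05462162, -0.02489585]), np.float64(0.008756174225415357))
both [ 0.5606931   0.05327257 -0.02632571]
hole [0.5343348  0.11598813 0.04      ]
top holepix pred 233.3768077975474 200.8857935607849
[[179 212 225 224 221 223 213]
 [178 224 222 201 197 219 222]
 [179 222 189 118 113 187 217]
 [181 235 204 101  77 179 218]
 [181 232 215 145 141 194 219]
 [181 216 226 223 222 229 224]
 [179 192 208 214 213 213 203]]
[0.53383763 0.11437928 0.04      ]
scene holepix pred 267.7665026374597 170.99073042960035
[[249 246 223 230 241 237 204]
 [232 184 120 153 235 250 237]
 [229 139  92 119 203 250 249]
 [249 223 150 205 243 251 247]
 [246 250 244 239 235 236 228]
 [239 237 235 227 209 209 212]
 [249 225 211 207 210 210 210]]
[0.52970034 0.11576199 0.04      ]
pin_block top 276 0.76
blk top (array([0.51941559, 0.31911233, 0.17874406]), np.float64(0.08315043894652834))
keeper_pin scene 33 0.4
pin_block scene 397 0.63
pin scene (array([0.51187594, 0.32093777, 0.05390988]), np.float64(0.7112369337979094))
blk scene (array([0.51190131, 0.32150519, 0.21602576]), np.float64(0.05402269210933471))
pin (array([0.51187594, 0.32093777, 0.05390988]), np.float64(0.7112369337979094)) mark-lever [0.75]
top red [-0.09759219  0.04332988] 0.10677880760594426 theta 0.3915184490211044
scene red [-0.10422614  0.0453537 ] 0.11366638006825545 theta 0.3841081394794617
```

Both cameras agree on the relative layout to about 1 mm, but they carry a constant offset of about 8 mm in x between them, so I'll use the mean. Now I push the lever.

```bash
cat >> h.py <<'E'
C=np.array([.5586,.0533]); YAW=-.027; BLK=np.array([.5157,.3203])
def push(th,rad,off,z):
    a=np.pi-th+YAW; u=np.array([np.cos(a),np.sin(a)]); t=np.array([np.sin(a),-np.cos(a)])
    return [*(C+rad*u-off*t),z], q(a)
E
python3 - <<'E'
from h import *
z=.046+r.nose_length
for f in(0,np.pi):
    for th in(0.1,.39,1.57):
        p,_=push(th,.102,.014,z); print(f,th,inverse_kinematics(p,q(np.pi-th+YAW+f)))
gripper_to(0,20)
p0,o=push(.39,.102,.034,.18)
r.move_to(p0,o); p0[2]=z
print("down",r.move_l(p0,o,vel=.15,guard=8),telemetry.current_ee_pos(),telemetry.current_t())
for th in np.r_[.39:1.50:.16,1.5]:
    p,o=push(th,.102,.014,z)
    if r.move_l(p,o,vel=.1,guard=15): print("guard",th); break
    print(round(th,2),np.round(telemetry.current_wrist_force(),1))
print(telemetry.current_t(),telemetry.current_ee_pos())
im=vision.snapshot("top"); cv2.imwrite("pics/t1.png",im[:,:,::-1])
E
```

```text
0 0.1 None
0 0.39 [ 2.69399014e-02  2.69518547e-01  1.96647826e+00 -4.44089210e-16
  9.05595851e-01 -2.69765275e+00]
0 1.57 [ 1.54782706e-01  3.99547608e-01  1.74897220e+00 -4.44089210e-16
  9.93072842e-01 -1.38980995e+00]
3.141592653589793 0.1 [-3.75485918e-02  2.58831163e-01  1.98316069e+00 -4.44089210e-16
  8.99600803e-01  8.94514082e-02]
3.141592653589793 0.39 [ 2.69399014e-02  2.69518547e-01  1.96647826e+00 -4.44089210e-16
  9.05595851e-01  4.43939901e-01]
3.141592653589793 1.57 [ 1.54782706e-01  3.99547608e-01  1.74897220e+00 -4.44089210e-16
  9.93072842e-01  1.75178271e+00]Traceback (most recent call last):
  File "<stdin>", line 8, in <module>
plant.PlanningError: the arm cannot take that pose within its joint ranges
```

Joint 6 needs the half turn (tool x at a+π).

```bash
sed -i 's/,z\], q(a)/,z], q(a+np.pi)/' h.py
python3 - <<'E'
from h import *
z=.046+r.nose_length
p0,o=push(.39,.102,.034,.18)
r.move_to(p0,o); p0[2]=z
print("down",r.move_l(p0,o,vel=.15,guard=8),telemetry.current_ee_pos(),telemetry.current_t())
for th in np.r_[.39:1.50:.16,1.5]:
    p,o=push(th,.102,.014,z)
    if r.move_l(p,o,vel=.1,guard=15): print("guard",th); break
    print(round(th,2),np.round(telemetry.current_wrist_force(),1))
print(telemetry.current_t(),telemetry.current_ee_pos())
im=vision.snapshot("top"); cv2.imwrite("pics/t1.png",im[:,:,::-1])
E
```

```text
down False [0.45229781 0.06335414 0.07150115] 6.2667
0.39 [ 0.1 -0.2 -0.6]
0.55 [ 0.2  0.  -0.3]
0.71 [-0.1 -0.6  0.8]
0.87 [-0.9  0.3 -0.3]
1.03 [-0.5 -0.5  0.2]
1.19 [0.2 0.1 0.4]
1.35 [-0.6 -0.2 -0. ]
1.5 [-0.4  0.2 -1.1]
8.825 [0.53961577 0.15432315 0.07098041]
```

```bash
python3 - <<'E'
from h import *
z=.046+r.nose_length
for th in (1.54,1.57,1.6):
    p,o=push(th,.102,.014,z); g=r.move_l(p,o,vel=.04,guard=8)
    print(th,g,np.round(telemetry.current_wrist_force(),1),telemetry.current_ee_pos())
    if g: break
p,o=push(1.45,.102,.035,z); r.move_l(p,o,vel=.15)
p[2]=.2; r.move_l(p,o,vel=.3)
r.move_to([.5157,.3203,.2],q(np.pi))   # jaws along x over the block
print(telemetry.current_t(),telemetry.current_joints())
for c in("top","scene"):
    im=vision.snapshot(c); cv2.imwrite(f"pics/{c}2.png",im[:,:,::-1])
    print(c,[(np.round(d["at"],4).tolist(),d["score"]) for d in models.mark_of("lever_end",c)[:1]])
a=cv2.imread("pics/top2.png")[140:220,190:310]; b=cv2.imread("pics/scene2.png")[120:220,220:370]
cv2.imwrite("pics/two.png",np.vstack([cv2.resize(a,(450,300),interpolation=cv2.INTER_CUBIC),cv2.resize(b,(450,300),interpolation=cv2.INTER_CUBIC)]))
E
```

```text
1.54 False [-0.1  0.4 -0.2] [0.54358333 0.1550803  0.0709847 ]
1.57 False [-4.2 -0.3  2. ] [0.5454248  0.15552234 0.0707441 ]
1.6 False [-8.5  0.7  6.9] [0.54582748 0.15590961 0.07052294]
14.2 [ 4.41129183e-01  3.41466515e-01  1.48470470e+00 -2.63010890e-05
  1.31542807e+00 -2.70025694e+00]
top [([0.5609, 0.174, 0.0538], 0.59)]
scene [([0.5614, 0.1729, 0.0608], 0.92)]
```

View pics/two.png

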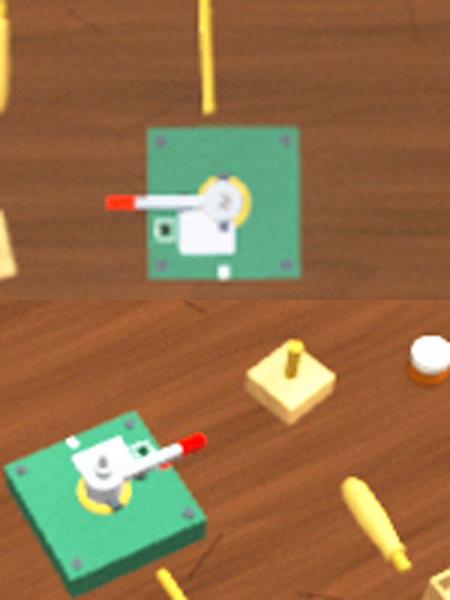

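The top crop shows the lever pointing along the red mark, and the hole in its white frame at (165,229) is clear. Contact geometry gives a spindle axis x of about 0.558, which matches the two-camera mean. Joint 6 stopped near its limit, so I'm checking the arm state and moving joint 6 away.

```bash
python3 - <<'E'
from h import *
print(telemetry.current_ee_pos(),telemetry.current_tool_rot(),telemetry.current_joints(), telemetry.current_opening())
r.move_to([.5157,.3203,.2],q(0)); print(telemetry.current_t(),telemetry.current_ee_pos(),telemetry.current_joints())
gripper_to(.05,5)
for y in(-np.pi/2,np.pi/2): print(inverse_kinematics([.5157,.3203,.08],q(y)),inverse_kinematics([.532,.116,.08],q(y)))
print(telemetry.current_wrist_force())
# lever relative to the socket, top view: red centroid
im=vision.snapshot("top"); hsv=cv2.cvtColor(im,cv2.COLOR_RGB2HSV); m=cv2.inRange(hsv,(0,170,100),(8,255,255))
n,l,s,ce=cv2.connectedComponentsWithStats(m); u=proj([.561,.165,.055],"top")[0]
for i in range(1,n):
    if np.hypot(*(ce[i]-u))<12 and s[i,4]>4: e=ray(ce[i],"top",.061)[:2]-[.5626,.0520]; print(s[i,4],e,"theta",np.arctan2(e[1],-e[0])-.027)
E
```

```text
[0.51570561 0.32024762 0.20003584] [1.25037778e-05 8.32618846e-05 9.99999996e-01 2.00495201e-05] [ 4.41120754e-01  3.41444660e-01  1.48463309e+00  2.64371783e-05
  1.31547517e+00 -2.70031205e+00] 0.00021762374234722242
17.05 [0.51571037 0.32028398 0.20000612] [ 4.41203386e-01  3.41511047e-01  1.48460677e+00 -2.72687307e-05
  1.31545487e+00  4.41022629e-01]
[ 4.41218761e-01  4.38831247e-01  1.65151113e+00 -4.44089210e-16
  1.05125028e+00  2.01201509e+00] [ 8.68808287e-02  3.58293302e-01  1.79213252e+00 -4.44089210e-16
  9.91166834e-01  1.65767716e+00]
[ 4.41218761e-01  4.38831247e-01  1.65151113e+00 -4.44089210e-16
  1.05125028e+00 -1.12957757e+00] [ 8.68808287e-02  3.58293302e-01  1.79213252e+00 -4.44089210e-16
  9.91166834e-01 -1.48391550e+00]
[ 0.57046075 -0.40736034 -0.32778007]
32 [0.00147789 0.10837272] theta 1.55743254617115
```

Spindle reads about 1.557, so it is locked. Next, a light centring grip in x, then a re-grip with the jaws along y.

```bash
python3 - <<'E'
from h import *
F=lambda:np.round(telemetry.current_wrist_force(),2)
T=lambda:np.round(telemetry.current_ee_pos(),4)
r.move_l([.5157,.3203,.066],vel=.2,guard=8); f0=F(); print(T(),f0)
x=.5157
gripper_to(0,5); r.hold(.2); print("close x",telemetry.current_opening(),T(),F()-f0)
for i in range(3):
    d=(F()-f0)[0]
    if abs(d)<1.2: break
    x+=np.sign(d)*.0007; r.move_l([x,.3203,.066],vel=.02); print(x,T(),F()-f0)
gripper_to(.04); r.move_l([x,.3203,.11],vel=.25); 
r.move_to([x,.3203,.11],q(np.pi/2)); r.move_l([x,.3203,.066],vel=.2,guard=8); f0=F()
y=.3203
gripper_to(0,5); r.hold(.2); print("close y",telemetry.current_opening(),T(),F()-f0)
for i in range(3):
    d=(F()-f0)[1]
    if abs(d)<1.2: break
    y+=np.sign(d)*.0007; r.move_l([x,y,.066],vel=.02); print(y,T(),F()-f0)
print(x,y,telemetry.current_t())
E
```

```text
[0.5165 0.3207 0.0669] [ 0.93  0.55 -0.29]
close x 0.01557587772051186 [0.5159 0.3204 0.0663] [-0.52 -0.42  3.26]
close y 0.015819625465695313 [0.5163 0.3199 0.0669] [ 0.97 -2.39  6.43]
0.3196 [0.5163 0.3197 0.0669] [ 0.54 -2.52  5.91]
0.3189 [0.5163 0.3196 0.0668] [-0.28 -0.89  5.34]
0.5157 0.3189 23.5333
```

```bash
cat > ins.py <<'E'
from h import *
F=lambda:np.round(telemetry.current_wrist_force(),1)
T=lambda:np.round(telemetry.current_ee_pos(),4)
H=np.array([.5322,.1155])
def search(h0,tmax,offs):
    for o in offs:
        x,y=h0+np.array(o)
        r.move_l([x,y,.100],vel=.06)
        g=r.move_l([x,y,.091],vel=.03,guard=6); print(np.round(o,4),g,T(),F(),round(telemetry.current_t(),1))
        if telemetry.current_ee_pos()[2]<.0945: return x,y
        if telemetry.current_t()>tmax: break
    r.move_l([x,y,.101],vel=.06)
E
python3 - <<'E'
from ins import *
gripper_to(0,25); p=T(); print(telemetry.current_opening(),p)
r.move_l([*p[:2],.17],vel=.2); r.hold(.1); print(T(),F(),telemetry.current_opening())
r.move_l([*H,.17],vel=.3); r.move_l([*H,.112],vel=.2); r.hold(.1)
print(T(),telemetry.current_t())
for c in("top","scene"):
    im=vision.snapshot(c); cv2.imwrite(f"pics/{c}3.png",im[:,:,::-1])
    print(c,[(np.round(d["at"],4).tolist(),d["score"]) for d in models.mark_of("pin_foot",c)[:2]])
b=cv2.imread("pics/scene3.png")[130:220,210:330]
cv2.imwrite("pics/s3.png",cv2.resize(b,(800,600),interpolation=cv2.INTER_CUBIC))
E
```

```text
0.015649302375517506 [0.5163 0.3196 0.0669]
[0.515  0.3191 0.1678] [-0.4 -0.6 -0.8] 0.015736252512787704
[0.5333 0.1164 0.1133] 25.8917
top []
scene [([0.536, 0.1124, 0.0545], 0.36)]
```

View pics/s3.png

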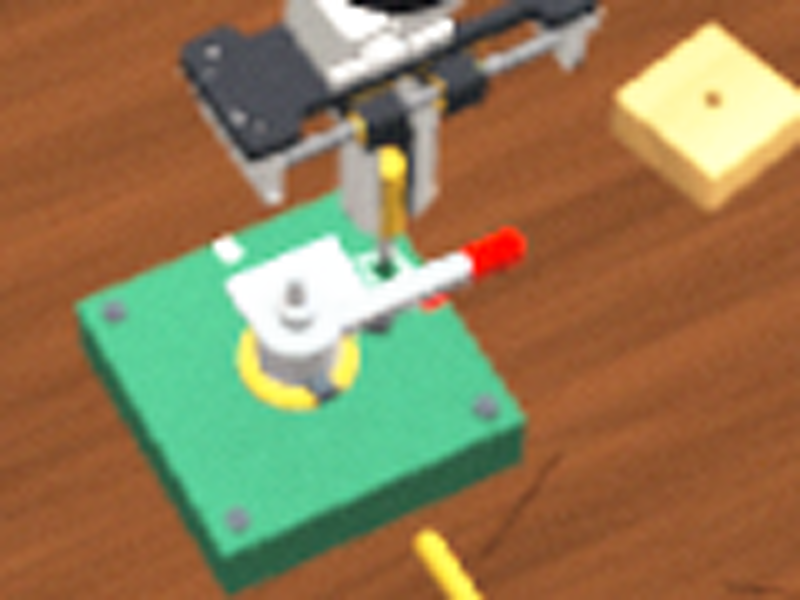

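The pin is held and its shank is poised over the hole (385,265). The block is empty and the lever is still locked. Starting the insertion.

```bash
python3 - <<'E'
from ins import *
r.hold(.3); print(T(),F())
offs=[(0,0)]+[(.0012*np.cos(a),.0012*np.sin(a)) for a in np.arange(6)*np.pi/3]
s=search(H,36,offs); print("found",s,telemetry.current_t(),T(),telemetry.current_opening())
E
```

```text
[0.5323 0.1154 0.1121] [-1.1  1.2 -1.1]
[0 0] False [0.5321 0.1155 0.0908] [ 0.8  1.  -1.2] 27.2
found (np.float64(0.5322), np.float64(0.1155)) 27.1917 [0.5321 0.1155 0.0908] 0.01535212027448361
```

```bash
python3 - <<'E'
from ins import *
x,y=H
for z in(.084,.078,.073):
    g=r.move_l([x,y,z],vel=.04,guard=20); r.hold(.2); print(z,g,T(),F(),telemetry.current_opening())
    if g: break
E
```

```text
0.084 False [0.5321 0.1155 0.084 ] [ 0.1 -0.1 -2. ] 0.015677263451842664
0.078 False [0.5321 0.1155 0.078 ] [-0.   0.9 -2.3] 0.015452779750413941
0.073 True [0.5336 0.1155 0.0756] [-0.5 -0.1  4.9] 0.015327246193538856
```

```bash
python3 - <<'E'
from ins import *
x,y=H
gripper_to(.03); p=T(); r.move_l([*p[:2],.16],vel=.15); gripper_to(0,10)
r.move_l([x,y,.16],vel=.1); r.hold(.3)
r.move_l([x,y,.122],vel=.15)
g=r.move_l([x,y,.108],vel=.03,guard=10); print("tap",g,T()[2]-r.nose_length,F()); r.hold(.1); print(T()[2]-r.nose_length,F())
r.move_l([x,y,.2],vel=.25); r.move_l([.45,-.1,.25],vel=.35); print(telemetry.current_t())
for c in("top","scene"):
    im=vision.snapshot(c); cv2.imwrite(f"pics/{c}4.png",im[:,:,::-1])
    print(c,[(np.round(d["at"],4).tolist(),round(d["score"],2)) for t in("pin_foot","lever_end") for d in models.mark_of(t,c)[:1]])
a=cv2.imread("pics/top4.png")[140:220,190:310]; b=cv2.imread("pics/scene4.png")[130:220,210:330]
cv2.imwrite("pics/end.png",np.hstack([cv2.resize(a,(400,300),interpolation=cv2.INTER_CUBIC),cv2.resize(b,(400,300),interpolation=cv2.INTER_CUBIC)]))
E
```

```text
tap True 0.0902 [-1.   0.6  3.9]
0.0902 [-0.9 -0.8  4.6]
33.1417
top [([0.7061, -0.2843, 0.0004], 0.66), ([0.5612, 0.1711, 0.0529], 0.77)]
scene [([0.5361, 0.1149, 0.0163], 0.59), ([0.5614, 0.1726, 0.0608], 0.8)]
```

View pics/end.png

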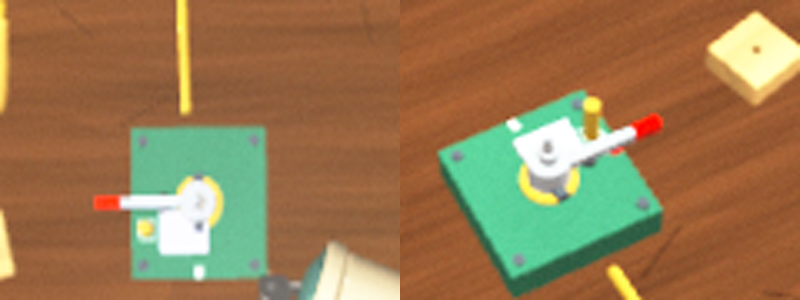

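The pin stands upright in its hole (593,115), with its head top tapped at 90.2 mm against 90 expected when home. The lever is in line with the red mark. Handing in.

```bash
python3 -c "
from plant import r,telemetry
r.sign_off(); print(telemetry.current_t())"
```

```text
the job is handed in; nothing more can be done
the job is handed in; nothing more can be done
```

The job is done and handed in, at about 33 s on the robot's clock. The spindle is locked and the keeper pin is standing fully home in its hole, released.

**Lever:** I pushed it clockwise with closed fingers up to its stop, where the force reached about 8 N. Afterwards the top camera gave an angle of about 1.557 rad, in line with the red mark. I did not measure the 5 mm drop directly. I inferred it from the angle and the stop. The networks' height readings for the lever end (53 and 61 mm) were too rough to settle it.

**Pin:** I centred on it in its block, gripped it, and it went into the hole on the first try. I pressed it down until a 20 N guard stopped the move, then let go. A light tap on its head read 90.2 mm above the bench, against 90 mm expected when home. The last pictures show it upright.

**What disagreed:**
- The two cameras differed by about 8 mm in x. I used their mean, and the contact with the lever and the pin confirmed it.
- Once, joint 6 sat at −2.7003 rad, right at its listed limit of −2.7. No error was raised, and I moved it away on the next step.
- In the final top picture the network reported the bocal as the pin's foot, so I disregarded that reading.

**Other things on the bench:** nothing else was touched on purpose. I did not measure their positions again at the end.

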